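# Rivet the retaining plate to the pigment-jar rack

### The arm

A 6-joint arm with a two-finger parallel gripper is mounted at the origin on a cart in front of the work surface, level with it; the furniture and walls round the work are solid. World frame = base frame: x ahead of the robot, y to its left, z up, the work surface at z = 0. Lengths are in m, angles in degrees, forces in N, time in s.
With the tool pointing down it reaches from about 0.25 to 0.725 m from the base axis. Payload 9.7 kg.
Tool frame: the origin (TCP) lies at the very end of the fingers, on their centre line; the grasp point (between the pads) lies 19 mm behind it; z points along the fingers, y is the line along which they close (so a half turn about z gives the same grasp; the last joint's range is limited). The gripper opens to 85 mm and grips with 20 to 120 N. Pads are 22 mm wide; open, the fingers measure 114 mm over their backs; the gripper's body (76 mm by 85 mm) begins 54 mm behind the grasp point. The pads swing forward as they close: fully open they stand 13 mm farther back than shut.
Start: joints at [69.958, 4.979, 10.078, 95.1, 0, 90], TCP at [0.188, 0.517, 0.231] pointing down, gripper open.
Joint ranges: [-179.16, 179.16], [-48.56, 103.87], [-65.8, 70.77], [-126.05, 130.52], [-82.76, 87.17], [-180, 180]. Speed limits (degrees/s): [127.2, 127.2, 147.25, 180, 180, 180].

### API

Orientations are given as [roll, pitch, yaw] about the fixed x, y, z axes, in that order (R = Rz(yaw) Ry(pitch) Rx(roll)).
In Python, from workcell import bot, viewer, finder gives the robot as it stands. The module is installed in compiled form; this text tells all that it offers.
- The arm moves only by the shell command python3 -m inch 'ROWS' [FORCE]. ROWS is JSON, a list that holds one entry, the list of rows, each a list of 7 numbers: the opening in per cent of the stroke, from 0 (shut) to 100 (fully open), then the shift along the tool's x, y, z in mm, then the turn, a rotation vector about the tool's x, y, z in degrees. In form: [[[grip, tx, ty, tz, ax, ay, az], ...]]. A call has 1 to 8 rows; each row shifts and turns the commanded pose from where the row before left it, along the tool's axes as they then stand; what a row does not reach is not made up. A row lasts 1/8 s, in which the tool goes at most 62.5 mm and 10.7 degrees, less where a joint would pass 70% of its speed; a pose out of reach is approached as far as the arm can. A call with a gripper value outside its range is refused whole. The fingers move at their own pace and stop on an object; FORCE is the grip in N (left out, the last holds). Time passes only in rows, so rows that do not move let the fingers close. It gives the time, the measured TCP pose, the force, the opening and the grip force at its end, in the units of the state.
- bot.get_obs(): the state, without advancing time (a new reading comes with each control period).
- viewer.camera(name): name is "scene" or "top"; returns a dict with "pixels" (480x640x3 uint8, red, green, blue), "vfov" (degrees; the focal length in pixels is half the picture's height over the tangent of half this angle, whatever the lens; pixels are square), "cx", "cy" (the principal point, pixels), "k1" (the pictures are not rectified: a ray, as slopes to the right and down, at radius r is drawn at 1 + k1 r^2 times it, then the intrinsics apply), "R" (3x3) and "t" (3): a world point X has camera coordinates R X + t. Camera axes: x right, y down, z forward; pixel columns grow to the right and rows downward; lengths in m; the calibration is good to about 2 mm. A picture is of the moment at which its call begins. There is no depth.
- bot.job_done(): hands the job in; it is judged then, once.
Trained networks look in the newest picture that a camera, given by its name, has taken for a name from the list of things; names that differ only in an ending like _2 or _b are one class to them, and where a whole thing is asked for, a point or a joint stands for the part that bears it (a point fixed in the world has none). Each returns a list of dicts, best first, with "conf" (0 to 1); they miss things now and then, are a little off and sometimes report something else, mostly with a low value. They report only what shows in the picture. A call takes as long as a camera call.
- finder.outline_of(camera, thing): "pixels" (480x640 bool, what is visible of it) and "extent" ([centre column, centre row, width, height] in pixels, round what is visible of it).
- finder.mark_of(camera, thing): "position" ([column, row] in pixels: a listed point, or the origin of a listed thing).
The state is a dict: "time": time; "q": joint angles; "qd": joint speeds; "joint_efforts": joint torques, N m; "ee_pos": TCP position; "tcp_rot": TCP orientation; "wrist_force": force on the tool from outside, world axes, zero at the start; "torque": the same for the moment, N m; "opening": finger opening in m; "grasp_force": force on a finger pad.
Only numpy, scipy, OpenCV 4.12 (cv2) and the standard library are available. Lean on these libraries where they do the work, as an engineer would, in place of code of your own. Each camera call takes 0.05 s, during which the arm holds its last target. There are 200 camera calls.

### The job

The white plate of the pigment-jar rack is held by one rivet only, so its free end has swung a little out of line with the board under it. Take the last push rivet from its grey carrier, feel it through the plate's open rivet hole and on into the hidden hole in the board until its flange sits down on the plate, and only then press its red centre pin flush so that the split foot spreads and locks it. Push gently, never with more than 30 N, or the plastic cracks; leave the pigment jar, the tin and the eraser where they are.

Things in the scene. Friction and masses are not known exactly. Their poses are not given: they have to be found in the camera images.
- rack: Jar rack, fixed to the bench: a plywood board 72 x 250 x 8 mm on two end cheeks, its upper face 34 mm above the bench, hollow underneath, with a white plate on top. Origin on the bench under the middle of the board, y along its length, z up. Near its -y end the board has a rivet hole, 11 mm wide and right through, drilled by eye, up to 5 mm off its middle line; the plate hides it.
- plate: White plate on the board, 56 x 232 x 4 mm, its top 38 mm above the bench: four 32 mm jar openings in a row, an 11 mm rivet hole near each end. It turns about first_rivet, stiffly (1 to 2 N at its open hole), up to 13 mm either way of straight along the board, and stays where it is left. Origin on that pivot, at the board's face; y along the plate, away from the open hole.
- plate_hole (a point): Centre of the plate's open hole at the plate's top face, z up; moves with the plate, 190 mm from the pivot. At the start the free end has swung up to 12 mm to one side or the other; it must be over the board's hole, which is within 5 mm of where this point lies with the plate straight along the board. Measured points are good to 1 or 2 mm: feel for it with the rivet's foot.
- first_rivet (a point): Centre of the black rivet already in place at the other (+y) end of the plate, at the plate's top face; the plate swings about it.
- carrier: Grey plastic channel that the rivets are supplied on, fixed to the bench: 96 mm long (its x), 32 mm wide, 28 mm high, three 13.5 mm sockets 32 mm apart; the one rivet left stands in the middle socket, flange on the channel. Origin on the bench under its middle.
- rivet: Loose black push rivet, upright, 24 g. Origin: middle of the flange's underside, its seat; z up its axis. Above: round flange 26 mm wide, 2.6 mm thick; collar 16 x 16 mm, flats square to its x and y, top at 9.8 mm, to grip by. Below: barrel 10 mm wide to -12.5 mm; split, rounded, tapering foot, 9 mm wide near its end at -22 mm. Seated, the origin is on plate_hole.
- rivet_pin (a joint): How far the rivet's red centre pin is pressed in, m: 0 = up (start), 0.009 = flush with the collar, where it stops. It stays where it is left; it takes 8 N to start and 12 N at the end. Pressing it spreads the foot, so a rivet pressed early no longer goes through the holes.
- pin_top (a point): Top of the red pin (button 8 mm wide), 19.2 mm above the rivet's origin with the pin up, 10.2 mm when flush.
- jar_madder: Bystander: stoppered glass jar of pink pigment, 27 mm across, 61 mm high; origin under its middle.
- gum_tin: Bystander: blue round tin, 68 mm across, 24 mm high; origin under its middle.
- eraser: Bystander: white eraser in a blue sleeve, 20 x 42 x 12 mm; origin under its middle.

How it is judged:
By the outcome, as a careful person would: the job done as asked, in the order asked, and still so for the second after the job is handed in, with the robot touching nothing.
It also fails if it takes over 64 s, if anything falls off the work surface, if the arm or the gripper's body presses on something with over 40 N, if the wrist force passes 120 N, or if a joint passes its speed limit or range.

## Working session

There is one attempt and no reset: what is moved stays moved. The work goes in short steps, Python scripts to look and compute and a shell command to move; the robot and the scene stay as the last step left them, time stands still between calls to the robot, and variables do not carry over. Pictures are saved under pics/ and viewed, at most 10 in all, crops included, and the job is handed in when it is done.

```bash
mkdir -p pics; cat > h.py <<'E'
import numpy as np, cv2
from workcell import bot, viewer, finder
def ray(c,p):
    f=240/np.tan(np.radians(c["vfov"])/2)
    d=np.array([(p[0]-c["cx"])/f,(p[1]-c["cy"])/f]); u=d.copy()
    for _ in range(30): u=d/(1+c["k1"]*(u@u))
    R=np.array(c["R"]);t=np.array(c["t"])
    return -R.T@t, R.T@np.array([u[0],u[1],1.])
def atz(c,p,z):
    o,v=ray(c,p); return o+v*(z-o[2])/v[2]
def proj(c,X):
    f=240/np.tan(np.radians(c["vfov"])/2)
    x=np.array(c["R"])@X+np.array(c["t"]);u=x[:2]/x[2];u=u*(1+c["k1"]*(u@u))
    return u*f+[c["cx"],c["cy"]]
def tri(l):
    A=0;b=0
    for c,p in l:
        o,v=ray(c,p);v=v/np.linalg.norm(v);M=np.eye(3)-np.outer(v,v);A=A+M;b=b+M@o
    return np.linalg.solve(A,b)
def save(c,n,crop=None,s=1):
    im=c["pixels"][:,:,::-1]
    if crop: im=im[crop[1]:crop[3],crop[0]:crop[2]]
    cv2.imwrite("pics/"+n,cv2.resize(im,None,fx=s,fy=s,interpolation=cv2.INTER_CUBIC))
E
python3 - <<'E'
from h import *
np.set_printoptions(precision=4,suppress=True)
C={n:viewer.camera(n) for n in("scene","top")}
for n in C: save(C[n],n+"0.png"); print(n,C[n]["vfov"],-np.array(C[n]["R"]).T@C[n]["t"])
Z=dict(rack=0,plate=.034,plate_hole=.038,first_rivet=.038,carrier=0,rivet=.028,pin_top=.0472,jar_madder=0,gum_tin=0,eraser=0)
for k,z in Z.items():
    for n in C:
        for m in finder.mark_of(n,k)[:2]: print(k,n,round(m["conf"],2),np.round(m["position"],1),atz(C[n],m["position"],z))
print(bot.get_obs())
E
```

```text
scene 44.648470140337295 [ 0.0943 -1.087   0.6201]
top 56.62351540756423 [ 0.4963 -0.1263  0.9358]
rack scene 0.74 [281.8 235.2] [0.5429 0.0231 0.    ]
rack top 0.95 [238.6 241.6] [0.5423 0.0157 0.    ]
plate scene 0.58 [256.  209.5] [0.5137 0.1109 0.034 ]
plate scene 0.34 [256.7 209.7] [0.5148 0.1092 0.034 ]
plate top 0.8 [187.5 254.9] [0.5124 0.1118 0.034 ]
plate_hole scene 0.93 [306.4 234.3] [ 0.5654 -0.0635  0.038 ]
plate_hole scene 0.33 [373.3 349.8] [ 0.4944 -0.4698  0.038 ]
plate_hole top 0.74 [278.8 228.4] [ 0.5683 -0.0702  0.038 ]
first_rivet scene 0.95 [256.  210.4] [0.509 0.098 0.038]
first_rivet top 0.8 [185.7 253.5] [0.5151 0.1144 0.038 ]
carrier scene 0.9 [310.1 308.5] [ 0.4764 -0.2727  0.    ]
carrier top 0.55 [373.4 271.4] [ 0.4838 -0.2679  0.    ]
rivet scene 0.52 [310.6 294.8] [ 0.4788 -0.2697  0.028 ]
rivet top 0.68 [375.1 272.8] [ 0.4814 -0.2672  0.028 ]
pin_top scene 0.36 [281.9 234.7] [ 0.5098 -0.0594  0.0472]
jar_madder scene 0.66 [368.4 269.5] [ 0.6462 -0.1957  0.    ]
jar_madder top 0.76 [341.2 191.2] [ 0.6522 -0.1982  0.    ]
gum_tin scene 0.9 [375.9 353.9] [ 0.5189 -0.4409  0.    ]
gum_tin top 0.88 [452.4 252.5] [ 0.526  -0.4343  0.    ]
eraser scene 0.54 [261.7 289.6] [ 0.418  -0.1739  0.    ]
eraser top 0.54 [327.7 301.9] [ 0.4188 -0.1726  0.    ]
{'time': 1.1, 'q': array([69.9577,  4.981 , 10.0785, 95.102 ,  0.0003, 89.9987]), 'qd': array([ 0.0505,  0.0087, -0.0739,  0.0713,  0.0128,  0.0653]), 'joint_efforts': array([ -0.0011, -52.0113,  46.4863,   0.0016,   0.0002,   0.    ]), 'ee_pos': array([0.1885, 0.5167, 0.2313]), 'tcp_rot': array([-179.9955,   -0.0003,  159.9591]), 'wrist_force': array([-0.1243, -0.8316,  0.4909]), 'torque': array([-0.0261,  0.034 , -0.0196]), 'grasp_force': 0.0, 'opening': 0.0853340857192372}
```

View pics/top0.png

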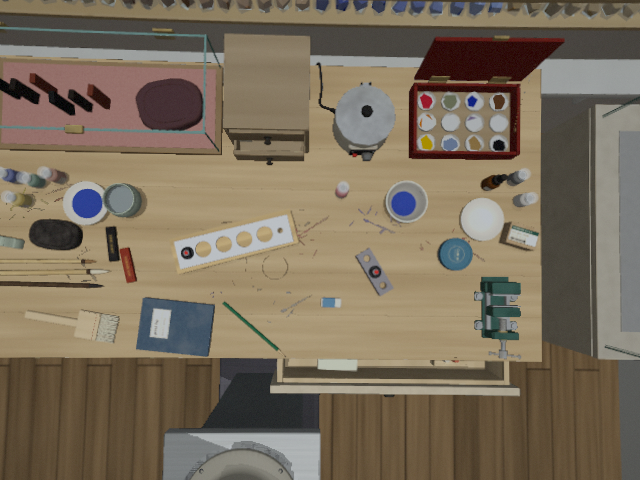

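View pics/scene0.png

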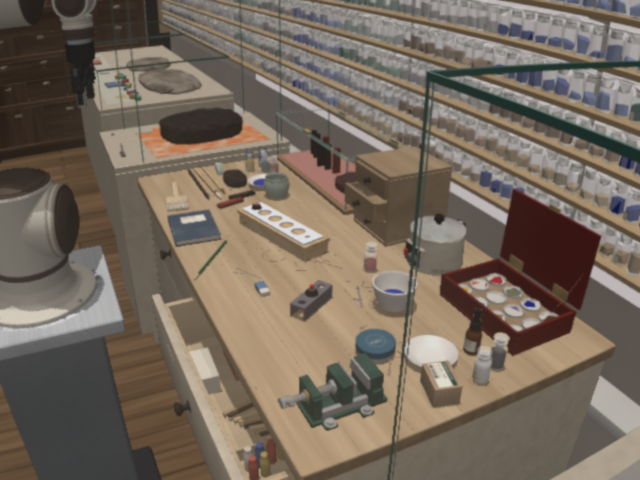

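The top view shows the rack at (175–298, 215–270), with its open hole near (280, 231) and the first rivet near (187, 253). The carrier is at (374, 272), with the eraser (331, 302) and the jar (342, 190) off to its sides.

```bash
python3 - <<'E'
from h import *
np.set_printoptions(precision=4,suppress=True)
c=viewer.camera("top"); s=viewer.camera("scene")
def show(k,z):
    o=finder.outline_of("top",k)[0]; m=o["pixels"]
    cs,_=cv2.findContours(m.astype(np.uint8),0,2);ct=max(cs,key=cv2.contourArea)[:,0].astype(float)
    P=np.array([atz(c,p,z)[:2] for p in ct]); r=cv2.minAreaRect((P*1000).astype(np.float32)); print(k,round(o["conf"],2),m.sum(),r)
    return m
show("rack",.034);show("plate",.038);show("carrier",.028);show("rivet",.034)
# rectified metric patches at 0.5mm/px
def patch(cx,cy,w,z,cam):
    n=int(w/.0005); g=np.zeros((n,n,2),np.float32)
    for i in range(n):
        for j in range(n): g[i,j]=proj(cam,np.array([cx+w/2-i*.0005,cy+w/2-j*.0005,z]))
    return cv2.remap(cam["pixels"][:,:,::-1],g[...,0],g[...,1],cv2.INTER_CUBIC)
a=patch(.545,.02,.28,.038,c); b=patch(.482,-.268,.12,.036,c)
b=cv2.resize(b,(560,560)); b2=cv2.resize(a,(560,560))
cv2.imwrite("pics/rack.png",b2);cv2.imwrite("pics/car.png",b)
E
```

```text
rack 0.79 4507 ((542.5311279296875, 20.697738647460938), (75.4964599609375, 249.25967407226562), 15.25615119934082)
plate 0.94 2185 ((540.1282958984375, 19.989791870117188), (56.73390579223633, 230.91311645507812), 14.80440902709961)
carrier 0.7 553 ((482.46923828125, -263.8600769042969), (95.50013732910156, 34.085533142089844), 31.645700454711914)
rivet 0.57 679 ((482.0953369140625, -263.26422119140625), (96.03459930419922, 36.45964050292969), 32.223270416259766)
```

View pics/rack.png

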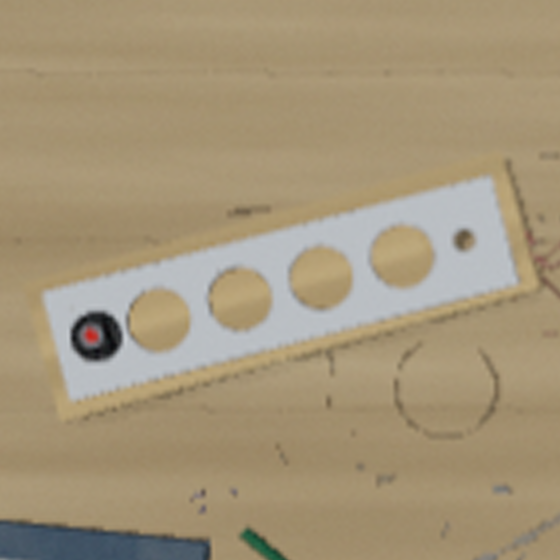

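View pics/car.png

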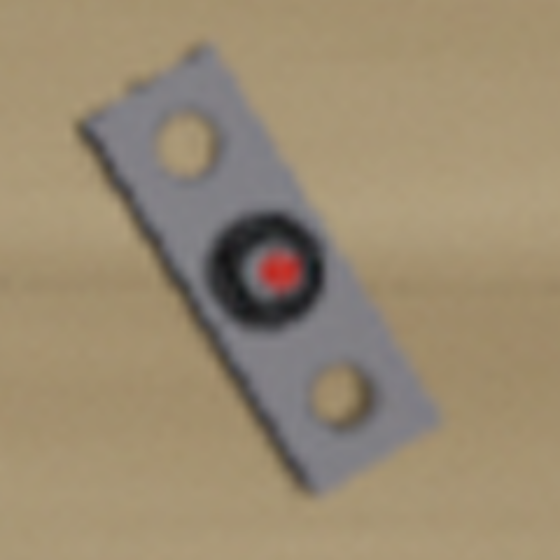

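```bash
python3 -m inch '[[[60,-39,-45.3,0,0,0,0],[60,-39,-45.3,0,0,0,0],[60,-39,-45.3,0,0,0,0],[60,-39,-45.3,0,0,0,0],[60,-39,-45.3,0,0,0,0],[60,-39,-45.3,0,0,0,0],[60,-39,-45.3,0,0,0,0],[60,-39,-45.3,0,0,0,0]]]' 40; python3 -m inch '[[[60,-39,-45.3,0,0,0,0],[60,-39,-45.3,0,0,0,0],[60,-39,-45.3,0,0,0,0],[60,-39,-45.3,0,0,0,0],[60,-39,-45.3,0,0,0,0],[60,-39,-45.3,0,0,0,0],[60,0,0,0,0,0,10],[60,0,0,0,0,0,10]]]'; python3 -m inch '[[[60,0,0,0,0,0,10],[60,0,0,0,0,0,10],[60,0,0,0,0,0,10],[60,0,0,0,0,0,10],[60,0,0,0,0,0,10],[60,0,0,0,0,0,10],[60,0,0,0,0,0,10],[60,0,0,0,0,0,10]]]';python3 -m inch '[[[60,0,0,30,0,0,10],[60,0,0,30,0,0,10],[60,0,0,30,0,0,8.5],[60,0,0,30,0,0,0],[60,0,0,0,0,0,0]]]'
cat > m.py <<'E'
from h import *
c=viewer.camera("top")
def patch(cx,cy,w,z,cam,r=.0005):
    n=int(w/r); g=np.zeros((n,n,2),np.float32)
    for i in range(n):
        for j in range(n): g[i,j]=proj(cam,np.array([cx+w/2-i*r,cy+w/2-j*r,z]))
    return cv2.remap(cam["pixels"][:,:,::-1],g[...,0],g[...,1],cv2.INTER_CUBIC)
E
python3 - <<'E'
from m import *
# rotated rack strip: u along board (15.26deg), v across
th=np.radians(15.26); a=np.array([np.sin(th),-np.cos(th)]); n=np.array([np.cos(th),np.sin(th)])
o=np.array([.5425,.0207]); W,H,r=800,300,.00035
g=np.zeros((H,W,2),np.float32)
for i in range(H):
    for j in range(W):
        p=o+a*(j-W/2)*r-n*(i-H/2)*r; g[i,j]=proj(c,np.array([*p,.036]))
im=cv2.remap(c["pixels"][:,:,::-1],g[...,0],g[...,1],cv2.INTER_CUBIC)
im=np.clip((im.astype(float)-60)*1.5,0,255).astype(np.uint8)
cv2.imwrite("pics/strip.png",im)
s=viewer.camera("scene"); save(s,"s1.png",(220,190,420,340),4)
E
```

```text
time: 2.4
ee_pos: [0.3577, 0.0675, 0.2316]
tcp_rot: [180.0, 0.1, 160.0]
wrist_force: [0.9, 1.2, -0.5]
opening: 0.0516
grasp_force: 0.0
time: 3.4
ee_pos: [0.4841, -0.2671, 0.2306]
tcp_rot: [-180.0, -0.1, 139.6]
wrist_force: [-0.3, 0.9, -0.4]
opening: 0.0511
grasp_force: 0.0
time: 4.4
ee_pos: [0.4841, -0.2662, 0.2313]
tcp_rot: [-180.0, -0.0, 59.6]
wrist_force: [1.4, 0.3, -0.1]
opening: 0.0511
grasp_force: 0.0
time: 5.03
ee_pos: [0.4829, -0.2656, 0.1092]
tcp_rot: [-179.8, 0.1, 31.5]
wrist_force: [0.3, -0.4, -0.5]
opening: 0.0514
grasp_force: 0.0
```

View pics/strip.png

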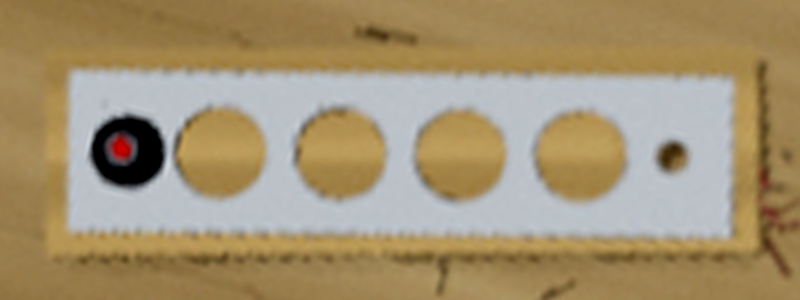

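View pics/s1.png

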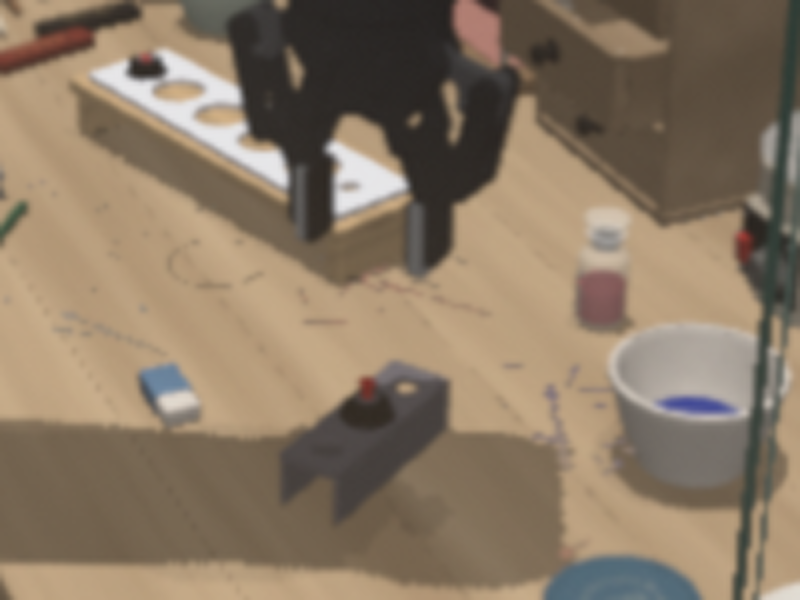

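The strip view shows the open hole at (672, 156), about 2 mm off the board's middle line (row 150), so the plate is swung slightly toward the robot. In the scene view the fingers straddle the rivet line. I'm descending.

```bash
python3 -m inch '[[[60,1,0,25,0,0,0],[50,0,0,25,0,0,0],[40,0,0,16,0,0,0],[40,0,0,8,0,0,0],[40,0,0,3,0,0,0],[40,0,0,0,0,0,0]]]' 40; python3 - <<'E'
from h import *
save(viewer.camera("scene"),"s2.png",(260,240,380,330),6)
print(bot.get_obs()["ee_pos"])
E
```

```text
time: 5.88
ee_pos: [0.4852, -0.2659, 0.0349]
tcp_rot: [180.0, -0.0, 31.5]
wrist_force: [-0.1, 0.3, -0.9]
opening: 0.0342
grasp_force: 0.0
[ 0.48529186 -0.26590916  0.03503515]
```

View pics/s2.png

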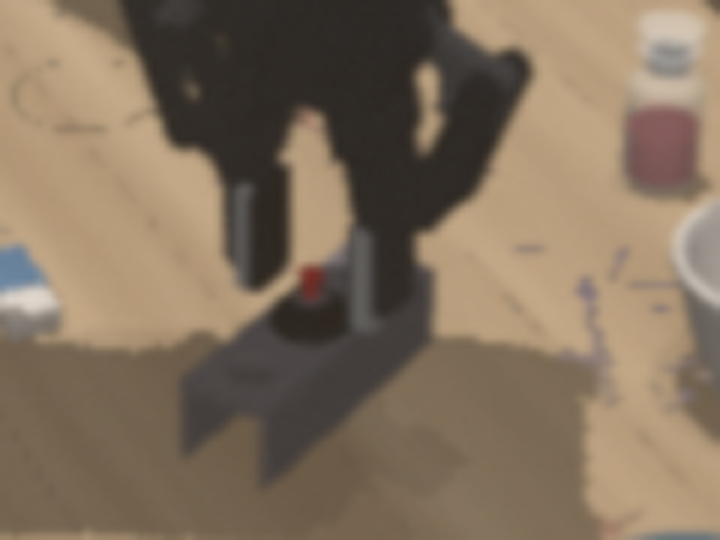

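The pin (312, 285) sits midway between the fingers (262 and 370). I'm lowering a little and closing.

```bash
python3 -m inch '[[[40,-1,0,2.5,0,0,0],[25,0,0,0,0,0,0],[10,0,0,0,0,0,0],[5,0,0,0,0,0,0],[5,0,0,0,0,0,0],[5,0,0,0,0,0,0]]]' 40
```

```text
time: 6.68
ee_pos: [0.4842, -0.2663, 0.032]
tcp_rot: [180.0, -0.0, 31.5]
wrist_force: [-0.3, -0.5, 2.9]
opening: 0.0139
grasp_force: 39.3
```

```bash
python3 -m inch '[[[5,0,0,-10,0,0,0],[5,0,0,-25,0,0,0],[5,0,0,-20,0,0,0],[5,42.6,-30.9,0,0,0,0],[5,42.6,-30.9,0,0,0,0],[5,42.6,-30.9,0,0,0,0],[5,42.6,-30.9,0,0,0,0],[5,0,0,0,0,0,0]]]'; python3 - <<'E'
from h import *
c=viewer.camera("scene"); print(bot.get_obs()["ee_pos"],bot.get_obs()["opening"])
for k in("plate_hole","pin_top","rivet"):
  for m in finder.mark_of("scene",k)[:2]: print(k,m["conf"],m["position"],atz(c,m["position"],.038))
e=bot.get_obs()["ee_pos"];print(proj(c,e),proj(c,e-[0,0,.026]))
save(c,"s3.png",(250,180,370,270),6)
E
```

```text
time: 7.68
ee_pos: [0.5659, -0.0688, 0.087]
tcp_rot: [-180.0, -0.0, 31.7]
wrist_force: [-0.6, 0.8, -0.7]
opening: 0.0144
grasp_force: 39.1
[ 0.56527452 -0.07041122  0.08700343] 0.01398901114519189
plate_hole 0.92 [308.4, 235.2] [ 0.56754565 -0.06921996  0.038     ]
rivet 0.52 [307.9, 220.8] [ 0.59646199 -0.00432547  0.038     ]
[307.83353454 215.63796403] [307.83611903 226.61698221]
```

View pics/s3.png

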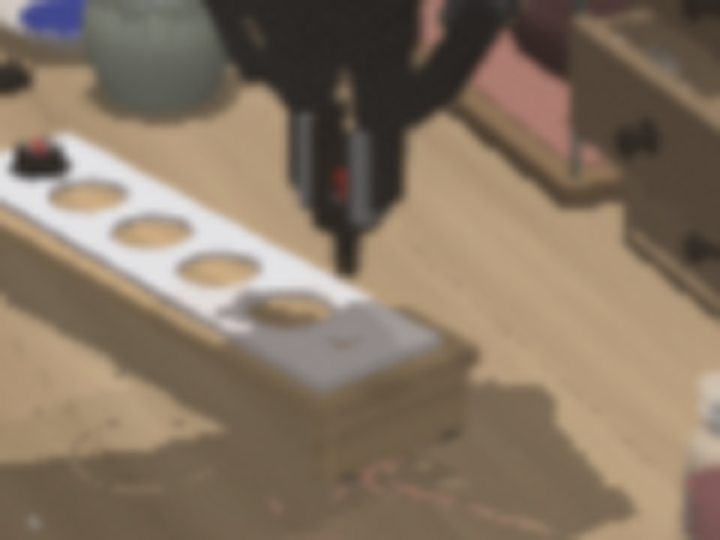

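The rivet hangs upright. Its foot tip is at (307.8, 225.3) in the full frame, with the plate hole below it at (307.5, 236). I'm descending to just above the plate, then feeling.

```bash
python3 -m inch '[[[5,0,0,10,0,0,0],[5,0,0,8,0,0,0],[5,0,0,2,0,0,0],[5,0,0,0,0,0,0]]]'; python3 -m inch '[[[5,0,0,1,0,0,0],[5,0,0,1,0,0,0],[5,0,0,1,0,0,0],[5,0,0,0,0,0,0]]]'
```

```text
time: 8.38
ee_pos: [0.5647, -0.072, 0.0665]
tcp_rot: [-180.0, 0.0, 31.4]
wrist_force: [-0.3, 0.4, 0.1]
opening: 0.0143
grasp_force: 39.1
time: 8.88
ee_pos: [0.5649, -0.0718, 0.0637]
tcp_rot: [-180.0, 0.0, 31.5]
wrist_force: [-0.3, -1.1, 0.1]
opening: 0.0143
grasp_force: 39.1
```

```bash
python3 -m inch '[[[5,0,0,1,0,0,0],[5,0,0,1,0,0,0],[5,0,0,0,0,0,0]]]'; python3 -m inch '[[[5,0,0,1,0,0,0],[5,0,0,1,0,0,0],[5,0,0,0,0,0,0]]]'
```

```text
time: 9.25
ee_pos: [0.5649, -0.0718, 0.0617]
tcp_rot: [-180.0, 0.0, 31.5]
wrist_force: [-0.2, -0.5, -0.1]
opening: 0.014
grasp_force: 39.1
time: 9.62
ee_pos: [0.5649, -0.0719, 0.0597]
tcp_rot: [-180.0, 0.0, 31.5]
wrist_force: [0.2, -1.0, -0.8]
opening: 0.0142
grasp_force: 39.1
```

```bash
python3 -m inch '[[[5,0,0,1,0,0,0],[5,0,0,0,0,0,0]]]'; python3 -m inch '[[[5,0,0,1,0,0,0],[5,0,0,0,0,0,0]]]'
```

```text
time: 9.88
ee_pos: [0.5647, -0.0718, 0.0586]
tcp_rot: [-180.0, 0.0, 31.5]
wrist_force: [-1.1, 1.2, -1.1]
opening: 0.0144
grasp_force: 39.0
time: 10.12
ee_pos: [0.5647, -0.0718, 0.0576]
tcp_rot: [-180.0, 0.0, 31.5]
wrist_force: [-2.0, 1.1, 0.6]
opening: 0.0143
grasp_force: 39.0
```

```bash
python3 -m inch '[[[5,0,0,1,0,0,0],[5,0,0,0,0,0,0]]]'; python3 -m inch '[[[5,0,0,1,0,0,0],[5,0,0,0,0,0,0]]]'
```

```text
time: 10.38
ee_pos: [0.5647, -0.0718, 0.0566]
tcp_rot: [-180.0, 0.0, 31.5]
wrist_force: [-2.1, 0.7, -0.2]
opening: 0.0139
grasp_force: 39.1
time: 10.62
ee_pos: [0.5647, -0.0718, 0.0556]
tcp_rot: [-180.0, 0.0, 31.5]
wrist_force: [-2.0, 1.5, -0.4]
opening: 0.014
grasp_force: 39.1
```

```bash
python3 -m inch '[[[5,0,0,1,0,0,0],[5,0,0,1,0,0,0],[5,0,0,0,0,0,0]]]'; python3 -m inch '[[[5,0,0,1,0,0,0],[5,0,0,1,0,0,0],[5,0,0,0,0,0,0]]]'
```

```text
time: 11.0
ee_pos: [0.5647, -0.0718, 0.0536]
tcp_rot: [-180.0, 0.0, 31.5]
wrist_force: [-3.7, 1.1, -0.8]
opening: 0.0141
grasp_force: 39.1
time: 11.38
ee_pos: [0.5646, -0.0718, 0.0514]
tcp_rot: [-180.0, 0.0, 31.5]
wrist_force: [-5.1, 1.4, -2.0]
opening: 0.0142
grasp_force: 39.0
```

```bash
python3 -m inch '[[[5,-0.6,-0.4,0,0,0,0],[5,0,0,0,0,0,0]]]'; python3 -m inch '[[[5,0,0,1,0,0,0],[5,0,0,1,0,0,0],[5,0,0,0,0,0,0]]]'
```

```text
time: 11.62
ee_pos: [0.5643, -0.0719, 0.0517]
tcp_rot: [180.0, -0.0, 31.5]
wrist_force: [-3.1, 1.2, -1.2]
opening: 0.0144
grasp_force: 39.0
time: 12.0
ee_pos: [0.5644, -0.0719, 0.0501]
tcp_rot: [180.0, -0.0, 31.5]
wrist_force: [-3.6, 1.3, 3.8]
opening: 0.0147
grasp_force: 39.5
```

```bash
python3 -m inch '[[[5,-0.7,-0.4,0,0,0,0],[5,0,0,0,0,0,0]]]'; python3 -m inch '[[[5,0,0,0.5,0,0,0],[5,0,0,0.5,0,0,0],[5,0,0,0,0,0,0]]]'
```

```text
time: 12.25
ee_pos: [0.5637, -0.0719, 0.0498]
tcp_rot: [180.0, -0.0, 31.5]
wrist_force: [-2.4, 0.9, 0.3]
opening: 0.0142
grasp_force: 39.3
time: 12.62
ee_pos: [0.5635, -0.0719, 0.0487]
tcp_rot: [180.0, -0.0, 31.5]
wrist_force: [-1.2, 0.1, 0.2]
opening: 0.0141
grasp_force: 39.2
```

Complying sideways freed it. I'll keep going down to the seat, expected near TCP 0.042.

```bash
python3 -m inch '[[[5,-0.2,-0.1,1,0,0,0],[5,0,0,1,0,0,0],[5,0,0,0,0,0,0]]]'; python3 -m inch '[[[5,0,0,1,0,0,0],[5,0,0,1,0,0,0],[5,0,0,0,0,0,0]]]'
```

```text
time: 13.0
ee_pos: [0.5633, -0.0719, 0.0467]
tcp_rot: [180.0, -0.0, 31.5]
wrist_force: [2.0, 0.4, -0.7]
opening: 0.0138
grasp_force: 39.2
time: 13.38
ee_pos: [0.5632, -0.0719, 0.0447]
tcp_rot: [180.0, -0.0, 31.5]
wrist_force: [0.4, 1.7, -0.7]
opening: 0.0143
grasp_force: 39.2
```

```bash
python3 -m inch '[[[5,0,0,1,0,0,0],[5,0,0,0.7,0,0,0],[5,0,0,0,0,0,0]]]'; python3 -m inch '[[[5,0,0,0.7,0,0,0],[5,0,0,0,0,0,0]]]'
```

```text
time: 13.75
ee_pos: [0.5632, -0.0719, 0.043]
tcp_rot: [180.0, -0.0, 31.5]
wrist_force: [1.5, 1.1, 0.4]
opening: 0.0144
grasp_force: 39.2
time: 14.0
ee_pos: [0.5632, -0.0719, 0.0423]
tcp_rot: [180.0, -0.0, 31.5]
wrist_force: [0.9, 1.4, 1.1]
opening: 0.0142
grasp_force: 39.2
```

```bash
python3 -m inch '[[[5,0,0,0.6,0,0,0],[5,0,0,0,0,0,0]]]'; python3 -m inch '[[[5,0,0,0.5,0,0,0],[5,0,0,0,0,0,0]]]'
```

```text
time: 14.25
ee_pos: [0.5632, -0.0719, 0.0419]
tcp_rot: [180.0, -0.0, 31.5]
wrist_force: [0.7, 0.8, 1.5]
opening: 0.0142
grasp_force: 39.4
time: 14.5
ee_pos: [0.5633, -0.0719, 0.0418]
tcp_rot: [180.0, -0.0, 31.5]
wrist_force: [-0.6, 2.8, 5.4]
opening: 0.0141
grasp_force: 39.8
```

The flange is seated (5 N at TCP 0.0418, as expected). I'll release, rise and close the fingers above the pin.

```bash
python3 -m inch '[[[20,0,0,0,0,0,0],[35,0,0,0,0,0,0],[35,0,0,-2,0,0,0],[35,0,0,-15,0,0,0],[35,0,0,-25,0,0,0],[0,0,0,0,0,0,0],[0,0,0,0,0,0,0],[0,0,0,0,0,0,0]]]' 40; python3 - <<'E'
from h import *
c=viewer.camera("scene"); t=viewer.camera("top")
print(bot.get_obs()["ee_pos"],bot.get_obs()["opening"])
for k in("pin_top","rivet","plate_hole"):
  for m in finder.mark_of("scene",k)[:3]: print(k,m["conf"],m["position"])
print(proj(c,np.array([.5632,-.0719,.0572])),proj(c,np.array([.5632,-.0719,.038])))
save(c,"s4.png",(250,180,370,270),6)
E
```

```text
time: 15.5
ee_pos: [0.5627, -0.0718, 0.0825]
tcp_rot: [-180.0, 0.1, 31.5]
wrist_force: [-0.4, -0.3, -0.4]
opening: 0.0
grasp_force: 0.0
[ 0.56279467 -0.07182913  0.08257799] -7.868843886382679e-05
plate_hole 0.95 [309.5, 235.0]
[307.08798714 228.15613449] [307.09651658 236.1098617 ]
```

View pics/s4.png

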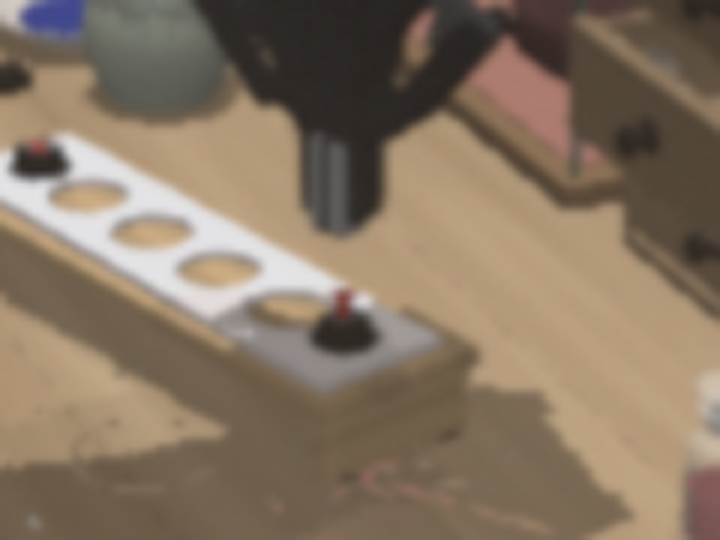

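The rivet is seated upright with its red pin still up at (344, 295) in the crop, directly under the closed fingertips. I'm pressing.

```bash
python3 -m inch '[[[0,0.5,0.3,12,0,0,0],[0,0,0,9,0,0,0],[0,0,0,2,0,0,0],[0,0,0,0,0,0,0]]]'; python3 -m inch '[[[0,0,0,1,0,0,0],[0,0,0,1,0,0,0],[0,0,0,1,0,0,0],[0,0,0,0,0,0,0]]]'
```

```text
time: 16.25
ee_pos: [0.5636, -0.0719, 0.06]
tcp_rot: [-180.0, 0.0, 31.5]
wrist_force: [0.3, -0.1, 0.4]
opening: 0.0002
grasp_force: 0.0
time: 16.75
ee_pos: [0.5638, -0.0719, 0.0573]
tcp_rot: [180.0, -0.0, 31.5]
wrist_force: [-0.1, -0.5, 0.1]
opening: -0.0002
grasp_force: 0.0
```

```bash
python3 -m inch '[[[0,0,0,0.7,0,0,0],[0,0,0,0.5,0,0,0],[0,0,0,0,0,0,0]]]'; python3 -m inch '[[[0,0,0,0.5,0,0,0],[0,0,0,0.5,0,0,0],[0,0,0,0,0,0,0]]]'
```

```text
time: 17.12
ee_pos: [0.564, -0.0719, 0.0569]
tcp_rot: [180.0, -0.0, 31.5]
wrist_force: [-1.5, 0.1, 6.2]
opening: -0.0002
grasp_force: 3.2
time: 17.5
ee_pos: [0.564, -0.0719, 0.0561]
tcp_rot: [180.0, -0.1, 31.5]
wrist_force: [-3.0, 1.9, 8.6]
opening: -0.0
grasp_force: 3.9
```

```bash
python3 -m inch '[[[0,0,0,1,0,0,0],[0,0,0,1,0,0,0],[0,0,0,1,0,0,0],[0,0,0,0,0,0,0]]]'; python3 -m inch '[[[0,0,0,1,0,0,0],[0,0,0,1,0,0,0],[0,0,0,0.7,0,0,0],[0,0,0,0,0,0,0]]]'
```

```text
time: 18.0
ee_pos: [0.564, -0.0719, 0.0532]
tcp_rot: [180.0, -0.1, 31.5]
wrist_force: [-2.1, 0.9, 8.1]
opening: -0.0003
grasp_force: 4.2
time: 18.5
ee_pos: [0.5641, -0.0719, 0.0508]
tcp_rot: [179.9, -0.1, 31.5]
wrist_force: [-3.0, 0.9, 10.6]
opening: -0.0001
grasp_force: 4.9
```

```bash
python3 -m inch '[[[0,0,0,0.8,0,0,0],[0,0,0,0.8,0,0,0],[0,0,0,0,0,0,0]]]'; python3 -m inch '[[[0,0,0,0.6,0,0,0],[0,0,0,0.4,0,0,0],[0,0,0,0,0,0,0]]]'
```

```text
time: 18.88
ee_pos: [0.5641, -0.0719, 0.0492]
tcp_rot: [180.0, -0.1, 31.5]
wrist_force: [-4.4, 0.6, 9.8]
opening: 0.0
grasp_force: 5.2
time: 19.25
ee_pos: [0.5641, -0.0719, 0.0484]
tcp_rot: [179.9, -0.1, 31.5]
wrist_force: [-3.6, 0.7, 10.7]
opening: 0.0
grasp_force: 5.6
```

```bash
python3 -m inch '[[[0,0,0,0.4,0,0,0],[0,0,0,0,0,0,0]]]'; python3 -m inch '[[[0,0,0,0.4,0,0,0],[0,0,0,0,0,0,0]]]'
```

```text
time: 19.5
ee_pos: [0.5641, -0.0719, 0.0479]
tcp_rot: [179.9, -0.1, 31.5]
wrist_force: [-4.9, 1.4, 10.9]
opening: 0.0001
grasp_force: 5.8
time: 19.75
ee_pos: [0.5641, -0.0719, 0.0477]
tcp_rot: [179.9, -0.1, 31.5]
wrist_force: [-4.6, 0.8, 13.4]
opening: -0.0002
grasp_force: 6.3
```

```bash
python3 -m inch '[[[0,0,0,0.4,0,0,0],[0,0,0,0,0,0,0]]]'; python3 -m inch '[[[0,0,0,0.3,0,0,0],[0,0,0,0,0,0,0]]]'
```

```text
time: 20.0
ee_pos: [0.5642, -0.0719, 0.0476]
tcp_rot: [179.9, -0.1, 31.5]
wrist_force: [-5.1, 1.0, 14.6]
opening: -0.0
grasp_force: 7.3
time: 20.25
ee_pos: [0.5642, -0.0719, 0.0476]
tcp_rot: [179.9, -0.1, 31.5]
wrist_force: [-6.0, 0.7, 16.3]
opening: -0.0001
grasp_force: 8.2
```

It's hard against the stop. I'm retracting and looking.

```bash
python3 -m inch '[[[0,0,0,0.4,0,0,0],[0,0,0,0,0,0,0]]]'; python3 -m inch '[[[0,0,0,-3,0,0,0],[0,0,0,-15,0,0,0],[0,0,0,-40,0,0,0],[0,0,0,-40,0,0,0],[0,0,0,0,0,0,0],[0,0,0,0,0,0,0]]]'; python3 - <<'E'
from h import *
c=viewer.camera("scene");t=viewer.camera("top")
a=cv2.resize(c["pixels"][180:270,250:370,::-1],None,fx=6,fy=6,interpolation=cv2.INTER_CUBIC)
cv2.imwrite("pics/s5.png",a)
Z=dict(jar_madder=0,gum_tin=0,eraser=0,rivet=.038)
for k,z in Z.items():
    for n,q in(("scene",c),("top",t)):
        for m in finder.mark_of(n,k)[:1]: print(k,n,round(m["conf"],2),np.round(m["position"],1),atz(q,m["position"],z))
E
```

```text
time: 20.5
ee_pos: [0.5642, -0.0719, 0.0474]
tcp_rot: [179.9, -0.1, 31.5]
wrist_force: [-7.3, 0.8, 19.8]
opening: 0.0001
grasp_force: 9.3
time: 21.25
ee_pos: [0.5637, -0.0719, 0.1427]
tcp_rot: [-180.0, 0.0, 31.5]
wrist_force: [-0.2, -0.1, -0.4]
opening: -0.0001
grasp_force: 0.0
jar_madder scene 0.67 [370.1 269.2] [ 0.64998881 -0.19611749  0.        ]
jar_madder top 0.63 [342.5 191.8] [ 0.65101437 -0.20094425  0.        ]
gum_tin scene 0.96 [374.7 350.1] [ 0.52222333 -0.43122357  0.        ]
gum_tin top 0.63 [455.4 254.3] [ 0.52232982 -0.44065771  0.        ]
eraser scene 0.76 [263.2 290.5] [ 0.41952795 -0.17814678  0.        ]
eraser top 0.54 [328.3 302.9] [ 0.41674199 -0.17388546  0.        ]
rivet scene 0.39 [309.1 239.4] [ 0.56069321 -0.08749938  0.038     ]
```

View pics/s5.png

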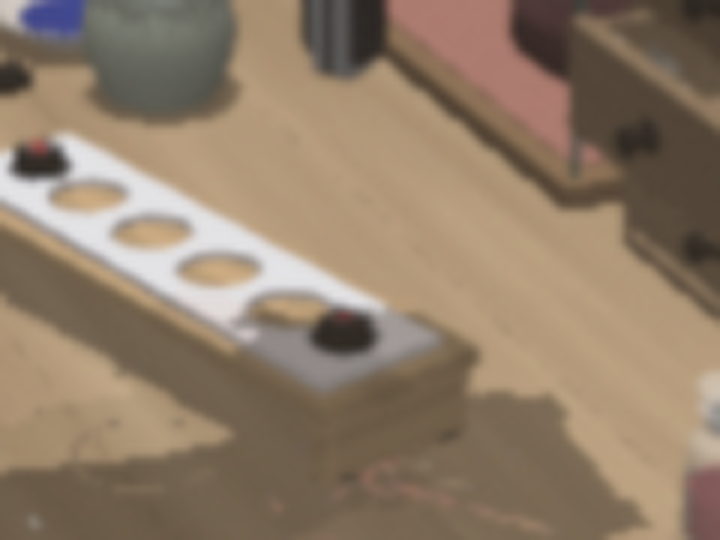

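The rivet at (345, 330) in the crop now looks just like the first one: flange down, red pin flush. The jar, tin and eraser have not moved beyond measurement noise, so I'm handing in.

```bash
python3 -c "
from workcell import bot
print(bot.job_done())"
```

```text
the job is handed in; nothing more can be done
None
```

The rivet is seated through the plate and board and its pin pressed flush, with push readings up to about 20 N; the jar, tin and eraser were left in place and the job was handed in at about 21 s, though no verdict came back.

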